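# Index the scanning turntable on to its next station

## Robot

A 6-joint arm with a two-finger parallel gripper is mounted at the origin on the work surface. World frame = base frame: x ahead of the robot, y to its left, z up, the work surface at z = 0. Lengths are in mm, angles in rad, forces in N, time in s.
With the tool pointing down it reaches from about 375 to 975 mm from the base axis. Payload 3.8 kg.
Tool frame: the origin (TCP) lies between the finger pads; the fingertips stand 17 mm ahead of it and the grasp point (between the pads) lies 2 mm behind it (nose_length is the distance from the TCP to the fingertips, in mm); z points along the fingers, y is the line along which they close (so a half turn about z gives the same grasp; the last joint's range is limited). The gripper opens to 85 mm and grips with 20 to 120 N. Pads are 22 mm wide; open, the fingers measure 114 mm over their backs; the gripper's body (76 mm by 85 mm) begins 54 mm behind the grasp point. The pads swing forward as they close: fully open they stand 13 mm farther back than shut.
Start: joints at [1.088, 0.264, 1.604, -0, 1.274, -0.037], TCP at [291.043, 609.025, 248.28] pointing down, gripper open.
Joint ranges: [-2.63, 2.63], [-0.94, 2.18], [0.31, 2.57], [-1.31, 4.45], [0, 2.66], [-2.55, 2.55]. Speed limits (rad/s): [2.57, 2.57, 3.14, 3.14, 3.14, 3.14].

## Interface

Orientations are given as a 3x3 rotation matrix whose columns are the frame's x, y, z axes.
In Python, from bench import * gives the robot as it stands.
- The arm moves only by the tool play_rows, never from a script. Its argument "series" is a list of rows, each a list of 7 numbers: the shift along the world's x, y, z in m, then the turn, a rotation vector about the world's x, y, z in rad, then the gripper command: -1 is shut, 1 is fully open, values between are in proportion. In form: [[tx, ty, tz, rx, ry, rz, hand], ...]. A call has exactly 8 rows; each row shifts and turns the commanded pose from where the row before left it; what a row does not reach is not made up. A row lasts 1/8 s, in which the tool goes at most 62.5 mm and 10.7 degrees, less where a joint would pass 70% of its speed; a pose out of reach is approached as far as the arm can. A call with a gripper value outside its range is refused whole. The fingers move at their own pace and stop on an object; "newtons" is the grip in N (left out, the last holds). Time passes only in rows, so rows that do not move let the fingers close, or fill a call up. It gives the time, the measured TCP pose, the force, the opening and the grip force at its end, in the units of the state.
- state(): the state, without advancing time (a new reading comes with each control period).
- capture(name): name is "scene" or "top" or "wrist"; returns a dict with "frame" (480x640x3 uint8, red, green, blue), "depth" (480x640 float32, mm along the optical axis (not along the pixel's ray), 0 where there is no reading), "fx", "fy", "cx", "cy" (pixels), "xyz" and "attitude" of the camera in the world. Camera axes: x right, y up, looking along -z (the intrinsics and any distortion apply to the point x, -y, -z); pixel columns grow to the right and rows downward; lengths in mm; the calibration is good to about 2 mm. A picture is of the moment at which its call begins.
- close_job(): hands the job in; it is judged then, once.
The state is a dict: "t": time; "joint_pos": joint angles; "dq": joint speeds; "joint_efforts": joint torques, N m; "tcp_pos": TCP position; "tcp_rot": TCP orientation; "ft_force": force on the tool from outside, world axes, zero at the start; "torque": the same for the moment, N m; "gripper_width": finger opening in mm; "grasp_force": force on a finger pad.
Only numpy, scipy, OpenCV 4.12 (cv2) and the standard library are available. Lean on these libraries where they do the work, as an engineer would, in place of code of your own. Each camera call takes 0.05 s, during which the arm holds its last target. There are 200 camera calls.

## Task

The motor housing on the scanning turntable must be shown to the camera from its next side: pull up the index plunger, swing the table anticlockwise (seen from above) to the very next latch block and let the sprung pin drop fully home in that block's hole, so that the table stands locked there. The latch blocks are set by hand, so feel for the hole and never force the pin hard against the block. Turn smoothly, so that the loose housing stays standing where it is on the table, leave the things lying round the turntable where they are, and let go at the end.

Things in the scene. Friction and masses are not known exactly. Their poses are not given: they have to be found in the camera images.
- base: Fixed base of the turntable: grey round flange 260 mm across, 14 mm thick, bolted down. Origin on the vertical turning axis at bench height, z up; x axis points from the turning axis to the start hole. Four clamped steel latch blocks stand on its rim: one at 0 degrees (start) and one each near -60, +60 and +130 degrees of this frame (anticlockwise from above is positive).
- start_hole (a point): Mouth of the start hole, in the top of the block at 0 degrees, 100 mm from the turning axis, 26 mm above the bench. All blocks are alike: 38 mm radially, 80 mm along the rim, 12 mm high, flat smooth top, one hole right through, midway along the block and 100 mm from the axis, 11.5 mm across. Between blocks are gaps of 8 to 70 mm, where the pin hangs free.
- mark60 (a point): Graduation line on the flange's rim at +60 degrees of the base, 124 mm from the axis, 14 mm above the bench: the rough place of the wanted block. The blocks other than the start block are clamped by hand, so the wanted hole is anywhere within 9.7 degrees (17 mm along the 100 mm circle) either side of this line; its place is not measured and must be felt or seen.
- turntable (a joint): Angle of the turntable about the base's axis, rad: 0 at the start hole, growing anticlockwise from above. Aluminium faceplate 140 mm across, top 60 mm above the bench; a dark steel index arm, 28 mm wide, top at 48 mm, reaches 118 mm out from the axis, along the base's x at 0. Stays where left; 2 to 3 N at the knob turn it, 2 N more with the pin on a block. The pin has 0.75 mm of play in a hole.
- plunger (a joint): Lift of the index plunger on the arm's end, m: 0 fully down (its stop), 0.016 fully up. A spring pushes it down, 4.5 N at 0, 9.3 N at 0.016. Its steel pin, 10 mm thick with a 1 mm bevelled flat end, is 11 mm deep in a hole at lift 0 and clear of the block from 0.011, which is also the lift when it rests on a block's top. The pin bears on the blocks only.
- knob (a point): Centre of the plunger's black round knob, 24 mm across, 22 mm high; 100 mm from the turning axis, 77 mm above the bench with the plunger down; it rises with the plunger. Below it is a 19 mm barrel, top 66 mm above the bench, with a 25 mm nut at its foot. The housing stands at least 60 mm from the knob's centre; nothing else within 100 mm is as high as the knob.
- face (a point): Centre of the faceplate's top, on the turning axis, 60 mm above the bench.
- housing: The aluminium motor housing standing loose on the middle of the faceplate: 54 x 44 x 42 mm block with a round boss to 50 mm, about 0.3 kg; origin at the centre of its underside, z up. Its centre stands within 6 mm of the turning axis.
- hex_key: L-shaped hex key of 6 mm round steel bar, legs 100 and 28 mm, lying loose on the bench beside the turntable; origin at the middle of the long leg
- spare_block: a spare latch block (steel, 38 x 80 x 12 mm) lying loose on the bench beside the turntable, not part of the job; origin at the centre of its underside
- screwdriver: screwdriver, 200 mm long, 26 mm thick handle, loose on the bench
- target: camera target, a black slab 110 x 75 x 18 mm with a white square on top, loose on the bench
Things that resemble listed ones, but are neither listed nor needed, are in the scene too. There is more than one size of the housing; the one meant has the size given above.

How it is judged (in metres and radians):
On the way, in this order (a step that is already met when the one before it is completed fails the run):
1. the plunger is pulled up until its pin is clear of the start hole (value of joint plunger above 0.0105 m), for 0.1 s.
2. the table is turned off its start station, more than 0.4 rad anticlockwise (value of joint turntable above 0.4 rad), for 0.1 s.
At the end, for the whole second after the job is handed in: The plunger is down to within 1.5 mm of its stop with the table at 0.865 to 1.23 rad, which is possible only with the pin in the hole of the next latch block anticlockwise; the table is at rest, and the housing stands upright (within 0.15 rad) with its centre within 20 mm of the turning axis (value of joint plunger below 0.0015 m and value of joint turntable between 0.865 and 1.23 rad and velocity of joint turntable between -0.05 and 0.05 rad/s and horizontal distance between housing and face below 0.02 m and angle between housing's own z axis and vertical below 0.15 rad); the robot touches nothing.
It fails at once if the pin is forced against a latch block (sideways or down) with more than 25 N (contact force between pin and anything else above 25 N).
It fails at once if the housing slides more than 20 mm off the turning axis or tips (horizontal distance between housing and face above 0.02 m or angle between housing's own z axis and vertical above 0.3 rad).
It fails at once if a thing lying round the turntable is moved by more than 30 mm (distance of any of hex_key, spare_block, screwdriver, target from where it was at the start of the episode above 0.03 m).
It also fails if it takes over 64 s, if anything falls off the work surface, if the arm or the gripper's body presses on something with over 40 N, if the wrist force passes 120 N, or if a joint passes its speed limit or range.

## Working session

There is one attempt and no reset: what is moved stays moved. The work goes in short steps, Python scripts to look and compute and a tool call to move; the robot and the scene stay as the last step left them, time stands still between calls to the robot, and variables do not carry over. Pictures are saved under pics/ and viewed, at most 10 in all, crops included, and the job is handed in when it is done.

Besides the shell and the picture viewer there is one more tool, called after ">>>" as name([rows], argument=value, ...), one row to a line, values as JSON. play_rows: Moves the arm, as the interface text tells. Its arguments: {"type":"object","properties":{"series":{"type":"array"},"newtons":{"type":"number"}},"required":["series"]}

```bash
mkdir -p pics; ls; cat > h.py <<'E'
from bench import *
import numpy as np, cv2
def save(n,f):
    c=capture(n); cv2.imwrite('pics/%s.png'%f,c['frame'][:,:,::-1]); np.savez('pics/%s.npz'%f,**{k:np.array(v) for k,v in c.items()}); return c
def load(f): return np.load('pics/%s.npz'%f)
def P(c,u,v,z=None):
    R=np.array(c['attitude']);R=R if R.shape==(3,3) else None
    d=np.array([(u-c['cx'])/c['fx'],-(v-c['cy'])/c['fy'],-1.]); o=np.array(c['xyz'])
    w=R@d
    if z is None:
        k=c['depth'][int(round(v)),int(round(u))]
    else: k=(z-o[2])/w[2]
    return o+k*w
E
python3 - <<'E'
from h import *
a=save('top','top1');b=save('scene','scene1')
print(a['xyz'],a['attitude'],a['fx'],[k for k in a])
print(b['xyz'],state())
E
```

```text
pics
[ 326.9297732     4.90017446 1190.05426104] [[-0.02838409  0.98832072 -0.14972138]
 [-0.99959545 -0.02779262  0.00604175]
 [ 0.00181003  0.1498323   0.98870977]] 460.4577525906958 ['frame', 'depth', 'fx', 'fy', 'cx', 'cy', 'xyz', 'attitude']
[1060.68199946 -267.68642704  896.648591  ] {'t': 0.1, 'joint_pos': array([ 1.08806949e+00,  2.64706166e-01,  1.60521507e+00,  1.48166144e-05,
        1.27370983e+00, -3.69212474e-02]), 'dq': array([ 3.54058139e-05, -1.75770538e-03, -4.07251672e-03,  1.61648041e-04,
       -4.88708223e-04,  2.84365562e-04]), 'joint_efforts': array([-3.06625980e-04, -5.16706717e+01, -3.68590844e+01, -1.22000074e-04,
        6.38405254e-03, -2.11193247e-05]), 'tcp_pos': array([290.77376695, 608.47649197, 247.07946672]), 'tcp_rot': array([[-9.02261682e-01,  4.31187821e-01, -9.58772046e-04],
       [ 4.31188878e-01,  9.02259893e-01, -1.79891186e-03],
       [ 8.93926793e-05, -2.03650108e-03, -9.99997922e-01]]), 'ft_force': array([-0.01778667, -0.40756229, -0.21735267]), 'torque': array([ 0.04862965, -0.05721444, -0.02407196]), 'grasp_force': 0.0, 'gripper_width': 85.57845087671153}
```

View pics/top1.png

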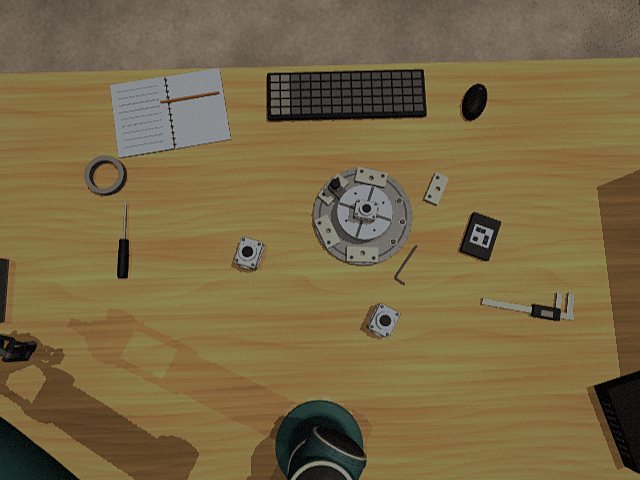

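View pics/scene1.png

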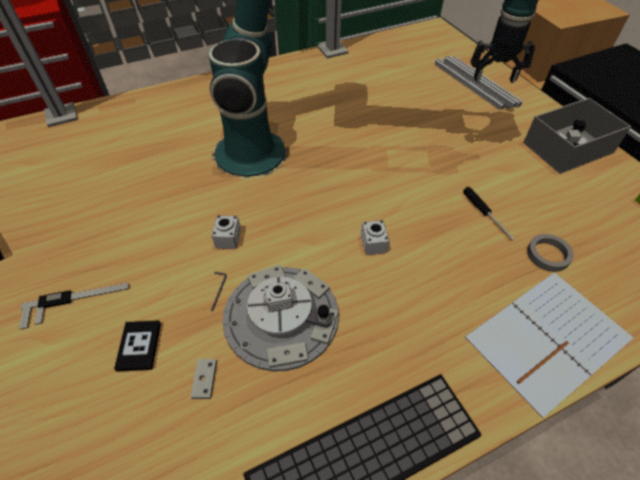

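The top view shows the turntable near (362,216) with the knob at (335,185). The next block anticlockwise is near (328,232). I'll enlarge this area.

```bash
python3 - <<'E'
from h import *
c=load('top1'); f=c['frame'][155:275,300:460,::-1]
cv2.imwrite('pics/crop1.png',cv2.resize(f,None,fx=5,fy=5,interpolation=cv2.INTER_CUBIC))
for u,v in [(335,185),(367,209),(362,216),(328,232),(372,178),(362,254)]:
    print(u,v,P(c,u,v).round(1))
E
```

```text
335 185 [629.9 -56.5  85.7]
367 209 [ 561.5 -129.5  112. ]
362 216 [ 546.5 -117.8  103.1]
328 232 [524.7 -38.   14.3]
372 178 [ 665.4 -158.5   15.8]
362 254 [ 464.7 -123.2   16.4]
```

View pics/crop1.png

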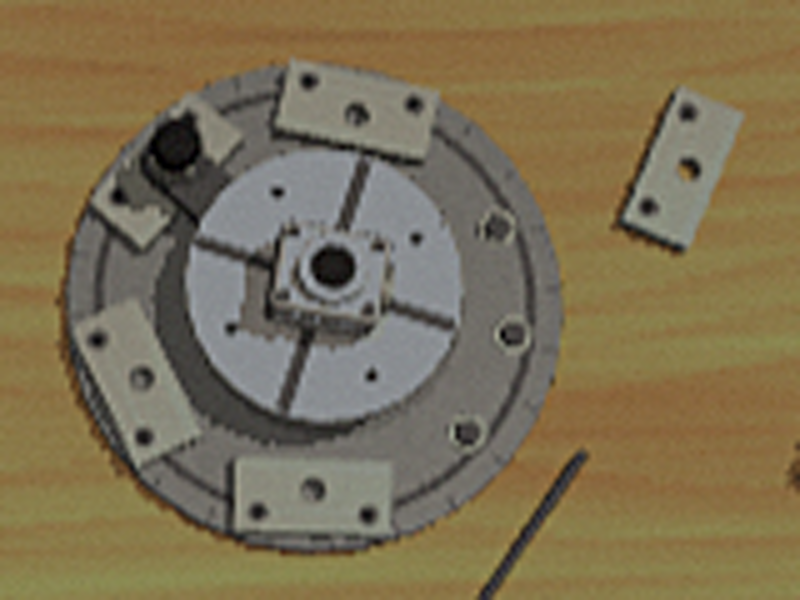

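```bash
python3 - <<'E'
from h import *
c=load('top1')
q=lambda x,y,z:P(c,300+(x-2)/5,155+(y-2)/5,z)
C=q(324,287,60);K=q(175,142,88);print('C',C,'K',K,np.hypot(*(K-C)[:2]),np.degrees(np.arctan2(*(K-C)[1::-1])))
for n,h in dict(next=(142,378),m60=(357,114),p130=(313,489)).items():
    H=q(*h,26);print(n,H.round(1),np.hypot(*(H-C)[:2]),np.degrees(np.arctan2(*(H-C)[1::-1])))
# flange circle fit: left 62 right 563 top 60 bottom 552
print(q(313,306,14))
print(np.degrees(np.arctan2(*state()['tcp_rot'][:2,1][::-1])))
E
```

```text
C [ 565.28273855 -129.13687988   60.        ] K [634.40818529 -55.56898368  88.        ] 100.94831716732337 46.783204542015945
next [527.5 -37.7  26. ] 98.9682830330389 112.47383337275868
m60 [ 664.1 -154.5   26. ] 102.04391700343294 -14.401731352406715
p130 [ 467.7 -122.9   26. ] 97.8182707529321 176.3320660668357
[ 565.05153744 -128.41337286   14.        ]
64.45697730164532
```

>>> play_rows([
  [0.0214,-0.0415,-0.004,0,0,-0.1175,0.2],
  [0.0214,-0.0415,-0.004,0,0,-0.1175,0.2],
  [0.0214,-0.0415,-0.004,0,0,-0.1175,0.2],
  [0.0214,-0.0415,-0.004,0,0,-0.1175,0.2],
  [0.0214,-0.0415,-0.004,0,0,-0.1175,0.2],
  [0.0214,-0.0415,-0.004,0,0,-0.1175,0.2],
  [0.0214,-0.0415,-0.004,0,0,-0.1175,0.2],
  [0.0214,-0.0415,-0.004,0,0,-0.1175,0.2],
], newtons=40)

```text
t: 1.1
tcp_pos: [462.4, 275.4, 215.7]
tcp_rot: [[-0.18, 0.984, -0.001], [0.984, 0.18, -0.0], [-0.0, -0.001, -1.0]]
ft_force: [0.0, -0.5, 1.2]
gripper_width: 51.5
grasp_force: 0.0
```

>>> play_rows([
  [0.0214,-0.0415,-0.004,0,0,-0.1175,0.2],
  [0.0214,-0.0415,-0.004,0,0,-0.1175,0.2],
  [0.0214,-0.0415,-0.004,0,0,-0.1175,0.2],
  [0.0214,-0.0415,-0.004,0,0,-0.1175,0.2],
  [0.0214,-0.0415,-0.004,0,0,-0.1175,0.2],
  [0.0214,-0.0415,-0.004,0,0,-0.1175,0.2],
  [0.0214,-0.0415,-0.004,0,0,-0.1175,0.2],
  [0,0,0,0,0,0,0.2],
])

```text
t: 2.1
tcp_pos: [612.6, -16.3, 187.3]
tcp_rot: [[0.598, 0.801, -0.001], [0.801, -0.598, -0.001], [-0.001, -0.0, -1.0]]
ft_force: [-0.8, 1.6, -0.4]
gripper_width: 51.2
grasp_force: 0.0
```

```bash
python3 - <<'E'
from h import *
c=save('wrist','w1');save('top','t2');s=state()
print(s['t'],s['tcp_pos'],s['tcp_rot'].round(3),s['gripper_width'],s['ft_force'],c['xyz'],c['attitude'].round(2))
E
```

```text
2.2 [611.51040163 -13.66117889 187.53507017] [[ 0.596  0.803 -0.002]
 [ 0.803 -0.596  0.001]
 [-0.    -0.002 -1.   ]] 51.141225972866636 [ 0.19934457  0.95954839 -0.20597591] [662.54400992  49.74317604 314.07349446] [[ 0.8   0.57  0.19]
 [-0.6   0.76  0.26]
 [ 0.   -0.32  0.95]]
```

View pics/w1.png

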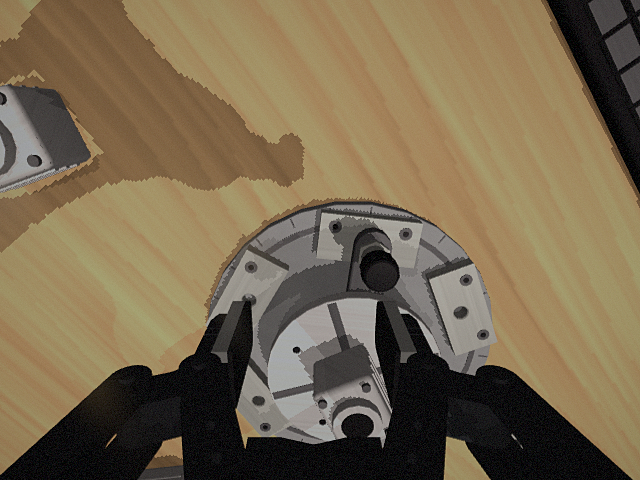

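The wrist view shows the knob top at about (380,272), the start block's screws at (336,227) and (406,234), the -60 hole at (460,312), and part of the next block's hole at (249,299) beside the finger.

```bash
python3 - <<'E'
from h import *
c=load('w1'); C=np.array([565.2,-128.8,0])
for n,u,v,z in [('knob',380,272,88),('s1',336,227,26),('s2',406,234,26),('m60',460,312,26),('next',249,299,26),('nscrew',251,267,26)]:
    p=P(c,u,v,z);d=p-C;print(n,p.round(1),P(c,u,v).round(1),np.hypot(*d[:2]).round(1),np.degrees(np.arctan2(d[1],d[0])).round(1))
f=c['frame'][200:350,200:400,::-1]
cv2.imwrite('pics/crop2.png',cv2.resize(f,None,fx=4,fy=4,interpolation=cv2.INTER_CUBIC))
E
```

```text
knob [637.6 -55.1  88. ] [637.7 -54.6  89.1] 103.3 45.5
s1 [624.4 -30.9  26. ] [624.7 -30.2  28.5] 114.4 58.8
s2 [665.5 -68.9  26. ] [665.4 -67.7  29. ] 116.8 30.9
m60 [ 664.8 -155.6   26. ] [ 664.8 -161.6   17.7] 103.1 -15.1
next [528.8 -38.4  26. ] [524.3 -41.4  16.2] 97.4 111.9
nscrew [548.9 -17.   26. ] [549.4 -16.7  27.4] 113.0 98.3
```

View pics/crop2.png

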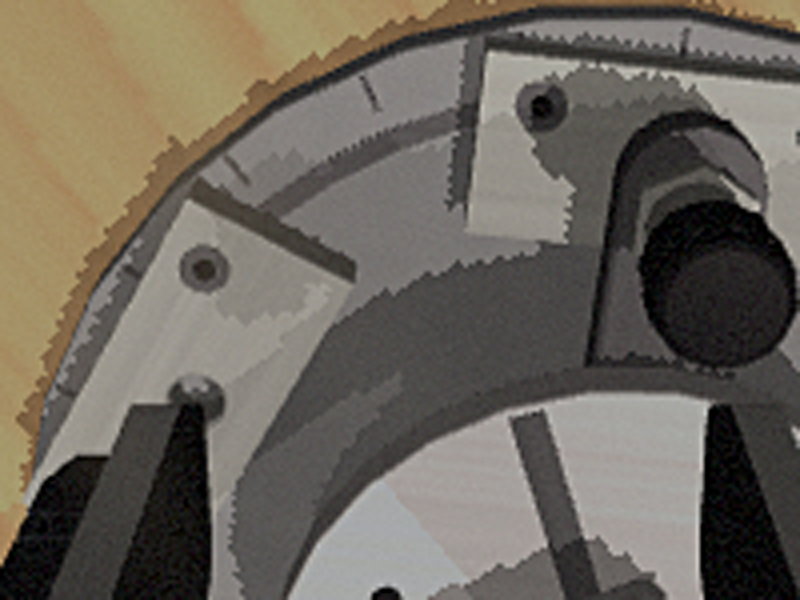

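>>> play_rows([
  [0.006,-0.0105,0,0,0,-0.03,0.2],
  [0.006,-0.0105,0,0,0,-0.03,0.2],
  [0.006,-0.0105,0,0,0,-0.03,0.2],
  [0.006,-0.0105,0,0,0,-0.03,0.2],
  [0,0,-0.02,0,0,0,0.2],
  [0,0,-0.02,0,0,0,0.2],
  [0,0,-0.015,0,0,0,0.2],
  [0,0,-0.015,0,0,0,0.2],
], newtons=20)

```text
t: 3.2
tcp_pos: [635.3, -55.1, 116.3]
tcp_rot: [[0.687, 0.727, -0.002], [0.727, -0.687, 0.0], [-0.001, -0.001, -1.0]]
ft_force: [0.3, -1.0, 0.8]
gripper_width: 50.9
grasp_force: 0.0
```

>>> play_rows([
  [0,0,-0.01,0,0,0,0.2],
  [0,0,-0.01,0,0,0,0.2],
  [0,0,-0.009,0,0,0,0.2],
  [0,0,-0.009,0,0,0,0.2],
  [0,0,0,0,0,0,0.1],
  [0,0,0,0,0,0,0],
  [0,0,0,0,0,0,-0.1],
  [0,0,0,0,0,0,-0.2],
])

```text
t: 4.2
tcp_pos: [636.4, -55.5, 80.8]
tcp_rot: [[0.687, 0.727, 0.001], [0.727, -0.687, -0.0], [0.0, 0.001, -1.0]]
ft_force: [0.5, 1.2, 0.2]
gripper_width: 34.3
grasp_force: 0.0
```

```bash
python3 - <<'E'
from h import *
c=save('wrist','w2');s=state()
print(s['t'],s['tcp_pos'],s['gripper_width'],s['ft_force'])
cv2.imwrite('pics/w2c.png',cv2.resize(c['frame'][200:480,140:500,::-1],None,fx=2,fy=2,interpolation=cv2.INTER_CUBIC))
E
```

```text
4.25 [636.27830329 -55.50627725  80.67310143] 33.995725936584456 [-0.50004869  0.7871133   0.81440051]
```

View pics/w2c.png

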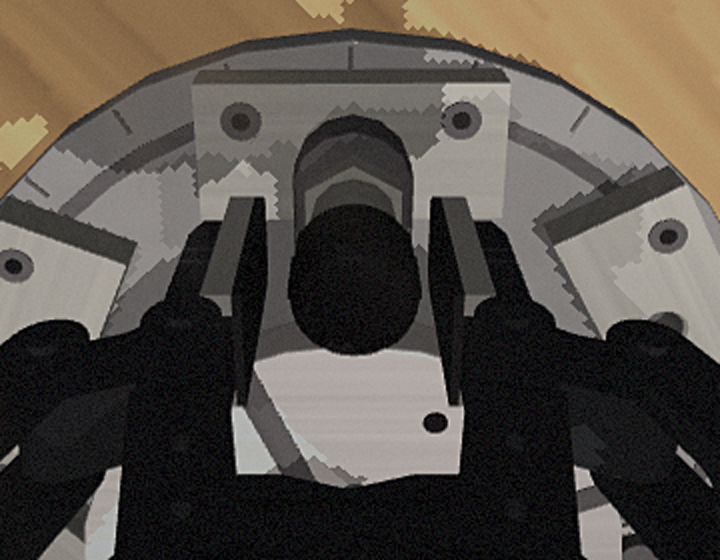

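The knob sits centred between the pads, about 1 mm off. I'll close softly.

>>> play_rows([
  [0,0,0,0,0,0,-0.3],
  [0,0,0,0,0,0,-0.4],
  [0,0,0,0,0,0,-0.6],
  [0,0,0,0,0,0,-1],
  [0,0,0,0,0,0,-1],
  [0,0,0,0,0,0,-1],
  [0,0,0,0,0,0,-1],
  [0,0,0,0,0,0,-1],
], newtons=20)

```text
t: 5.25
tcp_pos: [636.4, -55.6, 80.6]
tcp_rot: [[0.687, 0.727, 0.001], [0.727, -0.687, -0.0], [0.0, 0.001, -1.0]]
ft_force: [2.4, -1.6, 2.5]
gripper_width: 23.2
grasp_force: 20.1
```

>>> play_rows([
  [0,0,0,0,0,0,-1],
  [0,0,0.002,0,0,0,-1],
  [0,0,0.002,0,0,0,-1],
  [0,0,0.002,0,0,0,-1],
  [0,0,0.002,0,0,0,-1],
  [0,0,0.002,0,0,0,-1],
  [0,0,0.002,0,0,0,-1],
  [0,0,0.002,0,0,0,-1],
], newtons=45)

```text
t: 6.25
tcp_pos: [635.7, -55.2, 92.1]
tcp_rot: [[0.687, 0.727, -0.001], [0.727, -0.687, 0.0], [-0.0, -0.001, -1.0]]
ft_force: [6.0, -0.6, -8.7]
gripper_width: 22.3
grasp_force: 44.5
```

```bash
python3 - <<'E'
from h import *
c=save('wrist','w3');s=state()
print(s['t'],s['tcp_pos'],s['gripper_width'],s['ft_force'],s['torque'])
# arc: centre from knob, radius 100, start angle options
k=np.array([636.3,-55.6]);C=np.array([566.0,-128.6]);d=k-C;print(np.hypot(*d),np.degrees(np.arctan2(d[1],d[0])))
th0=np.arctan2(d[1],d[0]);r=100.;C=k-r*np.array([np.cos(th0),np.sin(th0)])
# ramped profile to 58 deg in 32 rows
n=32;T=np.arange(n+1)/n;A=np.radians(58)*(10*T**3-15*T**4+6*T**5)
p=C+r*np.c_[np.cos(th0+A),np.sin(th0+A)]
for i in range(n):print(i,((p[i+1]-p[i])/1000).round(4).tolist(),round(A[i+1]-A[i],4))
E
```

```text
6.3 [635.70811115 -55.13257534  92.33092571] 22.054286191274333 [ 5.98485034 -2.46433496 -9.23984754] [-0.2851355  -1.04127926  0.26418866]
101.3463862207232 46.07941592669704
0 [-0.0, 0.0] 0.0003
1 [-0.0001, 0.0001] 0.002
2 [-0.0004, 0.0003] 0.005
3 [-0.0007, 0.0006] 0.009
4 [-0.001, 0.0009] 0.0139
5 [-0.0014, 0.0013] 0.0192
6 [-0.0019, 0.0016] 0.0249
7 [-0.0024, 0.0019] 0.0306
8 [-0.0029, 0.0022] 0.0361
9 [-0.0034, 0.0024] 0.0413
10 [-0.0039, 0.0025] 0.0461
11 [-0.0044, 0.0025] 0.0503
12 [-0.0048, 0.0024] 0.0537
13 [-0.0052, 0.0022] 0.0564
14 [-0.0055, 0.002] 0.0582
15 [-0.0057, 0.0017] 0.0592
16 [-0.0058, 0.0014] 0.0592
17 [-0.0057, 0.001] 0.0582
18 [-0.0056, 0.0006] 0.0564
19 [-0.0054, 0.0003] 0.0537
20 [-0.005, 0.0] 0.0503
21 [-0.0046, -0.0002] 0.0461
22 [-0.0041, -0.0003] 0.0413
23 [-0.0036, -0.0004] 0.0361
24 [-0.003, -0.0005] 0.0306
25 [-0.0024, -0.0005] 0.0249
26 [-0.0019, -0.0004] 0.0192
27 [-0.0014, -0.0003] 0.0139
28 [-0.0009, -0.0002] 0.009
29 [-0.0005, -0.0001] 0.005
30 [-0.0002, -0.0] 0.002
31 [-0.0, -0.0] 0.0003
```

>>> play_rows([
  [0,0,0.002,0,0,0,-1],
  [-0.0001,0.0001,0,0,0,0.002,-1],
  [-0.0004,0.0003,0,0,0,0.005,-1],
  [-0.0007,0.0006,0,0,0,0.009,-1],
  [-0.001,0.0009,0,0,0,0.0139,-1],
  [-0.0014,0.0013,0,0,0,0.0192,-1],
  [-0.0019,0.0016,0,0,0,0.0249,-1],
  [-0.0024,0.0019,0,0,0,0.0306,-1],
])

```text
t: 7.3
tcp_pos: [627.3, -48.3, 93.7]
tcp_rot: [[0.606, 0.795, -0.002], [0.795, -0.606, 0.0], [-0.001, -0.002, -1.0]]
ft_force: [6.2, -1.2, -8.2]
gripper_width: 22.5
grasp_force: 44.5
```

>>> play_rows([
  [-0.0029,0.0022,0,0,0,0.0361,-1],
  [-0.0034,0.0024,0,0,0,0.0413,-1],
  [-0.0039,0.0025,0,0,0,0.0461,-1],
  [-0.0044,0.0025,0,0,0,0.0503,-1],
  [-0.0048,0.0024,0,0,0,0.0537,-1],
  [-0.0052,0.0022,0,0,0,0.0564,-1],
  [-0.0055,0.002,0,0,0,0.0582,-1],
  [-0.0057,0.0017,0,0,0,0.0592,-1],
])

```text
t: 8.3
tcp_pos: [590.7, -31.4, 93.7]
tcp_rot: [[0.246, 0.969, -0.003], [0.969, -0.246, -0.001], [-0.002, -0.003, -1.0]]
ft_force: [4.0, -4.4, -9.0]
gripper_width: 22.4
grasp_force: 44.5
```

>>> play_rows([
  [-0.0058,0.0014,0,0,0,0.0592,-1],
  [-0.0057,0.001,0,0,0,0.0582,-1],
  [-0.0056,0.0006,0,0,0,0.0564,-1],
  [-0.0054,0.0003,0,0,0,0.0537,-1],
  [-0.005,0,0,0,0,0.0503,-1],
  [-0.0046,-0.0002,0,0,0,0.0461,-1],
  [-0.0041,-0.0003,0,0,0,0.0413,-1],
  [-0.0036,-0.0004,0,0,0,0.0361,-1],
])

```text
t: 9.3
tcp_pos: [551.1, -30.0, 94.0]
tcp_rot: [[-0.151, 0.989, -0.003], [0.989, 0.151, -0.002], [-0.002, -0.003, -1.0]]
ft_force: [3.2, -8.2, -8.7]
gripper_width: 22.7
grasp_force: 44.5
```

>>> play_rows([
  [-0.003,-0.0005,0,0,0,0.0306,-1],
  [-0.0024,-0.0005,0,0,0,0.0249,-1],
  [-0.0019,-0.0004,0,0,0,0.0192,-1],
  [-0.0014,-0.0003,0,0,0,0.0139,-1],
  [-0.0009,-0.0002,0,0,0,0.009,-1],
  [-0.0005,-0.0001,0,0,0,0.005,-1],
  [-0.0002,0,0,0,0,0.002,-1],
  [0,0,0,0,0,0,-1],
])

```text
t: 10.3
tcp_pos: [541.1, -32.2, 94.2]
tcp_rot: [[-0.252, 0.968, -0.002], [0.968, 0.252, -0.003], [-0.002, -0.003, -1.0]]
ft_force: [4.3, -9.2, -9.7]
gripper_width: 22.3
grasp_force: 44.5
```

```bash
python3 - <<'E'
from h import *
c=save('wrist','w4');t=save('top','t4');s=state()
print(s['t'],s['tcp_pos'],s['tcp_rot'][:2,1],s['ft_force'],s['torque'])
a=cv2.resize(c['frame'][190:430,160:480,::-1],(800,600),interpolation=cv2.INTER_CUBIC)
cv2.imwrite('pics/w4c.png',a)
E
```

```text
10.4 [541.05737473 -32.15495908  94.17111646] [0.96772058 0.25200898] [ 4.21701314 -9.10968993 -9.11856995] [-1.30879527 -0.83235494  0.00520295]
```

View pics/w4c.png

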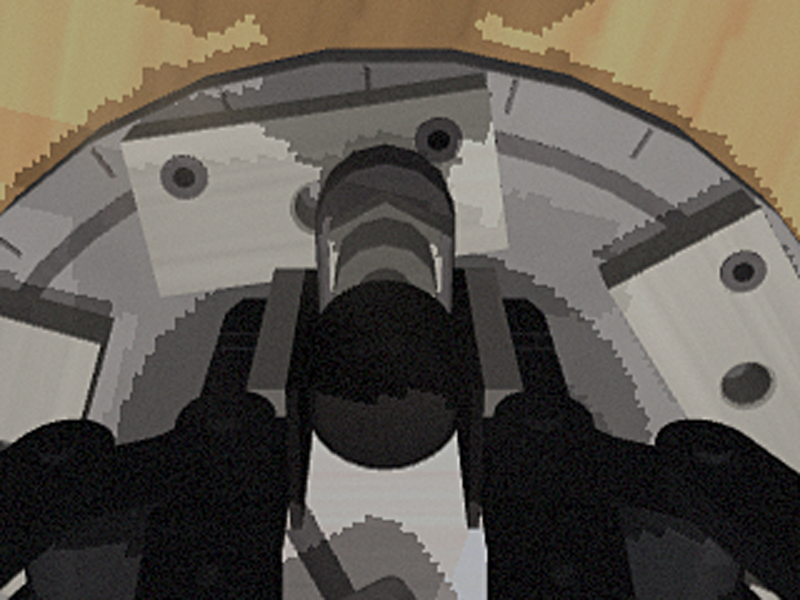

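The next block's screws are at crop (183,177) and (437,140), with its hole partly visible at about (312,208). The arm's end is about 12 mm short of it, and the empty start hole is at (745,382).

```bash
python3 - <<'E'
from h import *
c=load('w4')
q=lambda x,y,z:P(c,160+x/2.5,190+y/2.5,z)[:2]
s1,s2,sh,ss,tip,eL,eR,nh=q(183,177,26),q(437,140,26),q(745,382,26),q(743,271,26),q(385,147,48),q(317,215,48),q(455,215,48),q(312,208,26)
top=q(386,398,101)
for n,v in dict(s1=s1,s2=s2,d=s1-s2,mid=(s1+s2)/2,sh=sh,ss=ss,tip=tip,eL=eL,eR=eR,nh=nh,top=top).items():print(n,v.round(1),np.linalg.norm(v).round(1))
kn=state()['tcp_pos'][:2]
for C in ([566.8,-127.6],[565.2,-128.8],[568,-128.6]):
    C=np.array(C);a=lambda p:np.degrees(np.arctan2(*(p-C)[::-1])).round(2)
    print(C,'sh',a(sh),'next mid',a((s1+s2)/2),'nh',a(nh),np.linalg.norm(nh-C).round(1),'arm',a(tip),a((eL+eR)/2),a(kn),np.linalg.norm(kn-C).round(1),np.linalg.norm(sh-C).round(1),np.linalg.norm(tip-C).round(1))
E
```

```text
s1 [497.7 -39.7] 499.2
s2 [549.4 -17.3] 549.7
d [-51.8 -22.4] 56.4
mid [523.5 -28.5] 524.3
sh [636.6 -57.7] 639.2
ss [625.3 -30.3] 626.1
tip [536.9 -13.8] 537.1
eL [527.5 -31.1] 528.4
eR [553.9 -24.2] 554.4
nh [526.8 -39.8] 528.3
top [542.1 -33. ] 543.1
[ 566.8 -127.6] sh 45.02 next mid 113.58 nh 114.47 96.5 arm 104.73 104.64 105.09 98.9 98.8 117.6
[ 565.2 -128.8] sh 44.86 next mid 112.55 nh 113.32 96.9 arm 103.83 103.62 104.03 99.6 100.8 118.4
[ 568.  -128.6] sh 45.93 next mid 113.95 nh 114.87 97.9 arm 105.17 105.14 105.61 100.1 98.6 118.9
```

>>> play_rows([
  [-0.0003,-0.0014,0,0,0,0.004,-1],
  [-0.0015,-0.0009,0,0,0,0.016,-1],
  [-0.0016,-0.0004,0,0,0,0.016,-1],
  [-0.0016,-0.0005,0,0,0,0.016,-1],
  [-0.0016,-0.0005,0,0,0,0.016,-1],
  [-0.0015,-0.0005,0,0,0,0.016,-1],
  [-0.0008,-0.0002,0,0,0,0.012,-1],
  [0,0,0,0,0,0,-1],
])

```text
t: 11.4
tcp_pos: [531.9, -35.2, 94.8]
tcp_rot: [[-0.344, 0.939, -0.003], [0.939, 0.344, -0.001], [0.0, -0.003, -1.0]]
ft_force: [3.7, -4.5, -9.4]
gripper_width: 23.1
grasp_force: 44.5
```

>>> play_rows([
  [0,0,-0.0005,0,0,0,-1],
  [0,0,-0.0005,0,0,0,-1],
  [0,0,-0.0005,0,0,0,-1],
  [0,0,-0.0005,0,0,0,-1],
  [0,0,-0.0005,0,0,0,-1],
  [0,0,-0.0003,0,0,0,-1],
  [0,0,0,0,0,0,-1],
  [0,0,0,0,0,0,-1],
])

```text
t: 12.4
tcp_pos: [531.9, -35.2, 92.1]
tcp_rot: [[-0.344, 0.939, -0.003], [0.939, 0.344, -0.001], [0.0, -0.003, -1.0]]
ft_force: [2.5, -5.0, -8.7]
gripper_width: 22.1
grasp_force: 44.6
```

>>> play_rows([
  [0,0,-0.0005,0,0,0,-1],
  [0,0,-0.0005,0,0,0,-1],
  [0,0,0,0,0,0,-1],
  [0,0,0,0,0,0,-0.5],
  [0,0,-0.001,0,0,0,-0.42],
  [0,0,-0.001,0,0,0,-0.36],
  [0,0,0,0,0,0,-0.32],
  [0,0,0,0,0,0,-0.32],
], newtons=20)

```text
t: 13.4
tcp_pos: [533.7, -34.6, 90.8]
tcp_rot: [[-0.343, 0.939, 0.001], [0.939, 0.343, 0.0], [-0.0, 0.001, -1.0]]
ft_force: [-0.0, -0.1, -0.1]
gripper_width: 29.1
grasp_force: 0.0
```

```bash
python3 - <<'E'
from h import *
c=save('wrist','w5');s=state()
print(s['t'],s['tcp_pos'],s['gripper_width'],s['ft_force'],s['torque'])
a=cv2.resize(c['frame'][190:430,160:480,::-1],(800,600),interpolation=cv2.INTER_CUBIC)
cv2.imwrite('pics/w5c.png',a)
for v in (340,345,350,355,360,365,370):print(v,P(c,314,v).round(1))
E
```

```text
13.45 [533.61664561 -34.64375116  90.73977158] 29.041793605594776 [ 0.90858191 -1.05612151  0.56470889] [0.01853214 0.01789231 0.03300919]
340 [532.8 -30.5  99.6]
345 [533.5 -32.4  99.7]
350 [534.3 -34.5  99.5]
355 [534.7 -35.7 100.8]
360 [535.2 -37.1 101.6]
365 [536.1 -39.5 101. ]
370 [537.1 -42.4  99.9]
```

View pics/w5c.png

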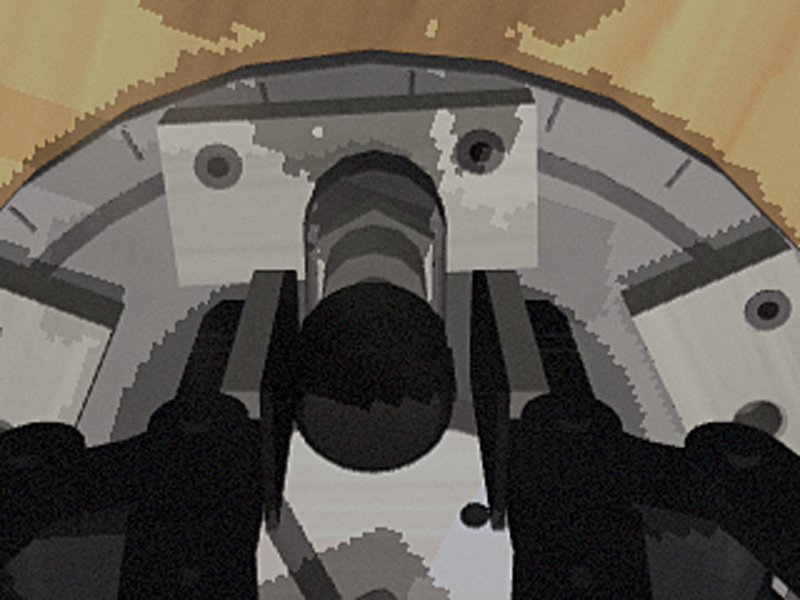

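The pin rests on the block (knob top near 99.6 mm, so lift is about 11 mm). The hole is about 5.7 mm further on. I'll sweep with the loose cage.

>>> play_rows([
  [-0.0008,-0.0003,0,0,0,0.009,-0.32],
  [-0.0008,-0.0003,0,0,0,0.009,-0.32],
  [-0.0008,-0.0003,0,0,0,0.009,-0.32],
  [-0.0008,-0.0003,0,0,0,0.009,-0.32],
  [-0.0008,-0.0003,0,0,0,0.009,-0.32],
  [-0.0008,-0.0003,0,0,0,0.009,-0.32],
  [-0.0008,-0.0003,0,0,0,0.009,-0.32],
  [-0.0008,-0.0003,0,0,0,0.009,-0.32],
])

```text
t: 14.45
tcp_pos: [527.9, -37.2, 90.6]
tcp_rot: [[-0.41, 0.912, 0.002], [0.912, 0.41, 0.0], [-0.001, 0.002, -1.0]]
ft_force: [6.0, 0.4, -4.4]
gripper_width: 29.1
grasp_force: 2.5
```

```bash
cat > k.py <<'E'
from h import *
import sys
c=save('wrist',sys.argv[1]);s=state()
print(s['t'],s['tcp_pos'].round(2),s['gripper_width'],s['ft_force'].round(1))
# points near knob
D=c['depth'][270:420,240:400].astype(float);v,u=np.mgrid[270:420,240:400]
d=np.stack([(u-c['cx'])/c['fx'],-(v-c['cy'])/c['fy'],-np.ones_like(D)],-1)*D[...,None]
p=d@np.array(c['attitude']).T+np.array(c['xyz'])
m=(np.hypot(p[...,0]-s['tcp_pos'][0],p[...,1]-s['tcp_pos'][1])<10)&(D>0)&(c['frame'][270:420,240:400].max(-1)<70)
z=p[...,2][m];print('knob top z',m.sum(),np.percentile(z,[20,50,80,95]).round(1))
E
python3 k.py w6
```

```text
14.5 [527.76 -37.22  90.55] 29.045266861008123 [ 5.4  1.4 -3.2]
knob top z 2949 [ 85.9  99.6 100.3 100.9]
```

>>> play_rows([
  [-0.00023,-0.0001,0,0,0,0.0025,-0.32],
  [-0.00023,-0.0001,0,0,0,0.0025,-0.32],
  [-0.00023,-0.0001,0,0,0,0.0025,-0.32],
  [-0.00023,-0.0001,0,0,0,0.0025,-0.32],
  [-0.00023,-0.0001,0,0,0,0.0025,-0.32],
  [-0.00023,-0.0001,0,0,0,0.0025,-0.32],
  [-0.00023,-0.0001,0,0,0,0.0025,-0.32],
  [-0.00023,-0.0001,0,0,0,0.0025,-0.32],
])

```text
t: 15.5
tcp_pos: [525.0, -38.1, 90.6]
tcp_rot: [[-0.428, 0.904, -0.0], [0.904, 0.428, -0.0], [0.0, -0.0, -1.0]]
ft_force: [1.7, 0.7, -0.7]
gripper_width: 28.9
grasp_force: 1.1
```

```bash
python3 k.py w7
```

```text
15.55 [525.02 -38.1   90.55] 28.86994265938367 [ 2.4 -0.  -0.9]
knob top z 2689 [74.7 88.7 89.5 90.1]
```

The knob top has fallen 11 mm to 88.7 mm, so the pin is home. I'll open and withdraw upward.

>>> play_rows([
  [0.0005,0.0002,0,0,0,0,-0.2],
  [0,0,0,0,0,0,0],
  [0,0,0,0,0,0,0.2],
  [0,0,0,0,0,0,0.2],
  [0,0,0.01,0,0,0,0.2],
  [0,0,0.02,0,0,0,0.2],
  [0,0,0.03,0,0,0,0.2],
  [0,0,0.03,0,0,0,0.2],
])

```text
t: 16.55
tcp_pos: [525.6, -37.9, 181.9]
tcp_rot: [[-0.428, 0.904, 0.0], [0.904, 0.428, -0.0], [-0.0, 0.0, -1.0]]
ft_force: [0.1, 0.3, 0.0]
gripper_width: 51.3
grasp_force: 0.0
```

>>> play_rows([
  [0.01,0.03,0.02,0,0,0,0.2],
  [0.01,0.04,0.02,0,0,0,0.2],
  [0.01,0.04,0.02,0,0,0,0.2],
  [0.01,0.04,0.01,0,0,0,0.2],
  [0,0.03,0,0,0,0,0.2],
  [0,0,0,0,0,0,0.2],
  [0,0,0,0,0,0,0.2],
  [0,0,0,0,0,0,0.2],
])

```text
t: 17.55
tcp_pos: [565.5, 141.1, 250.5]
tcp_rot: [[-0.427, 0.904, -0.0], [0.904, 0.427, -0.0], [-0.0, -0.0, -1.0]]
ft_force: [0.6, 0.0, 0.4]
gripper_width: 51.3
grasp_force: 0.0
```

```bash
python3 - <<'E'
from h import *
c=save('top','t9');s=state();print(s['t'],s['tcp_pos'],s['ft_force'])
cv2.imwrite('pics/t9c.png',cv2.resize(c['frame'][155:275,300:460,::-1],None,fx=5,fy=5,interpolation=cv2.INTER_CUBIC))
E
```

```text
17.6 [565.49414835 141.04072474 250.40939714] [0.34651579 0.138088   0.05902029]
```

View pics/t9c.png

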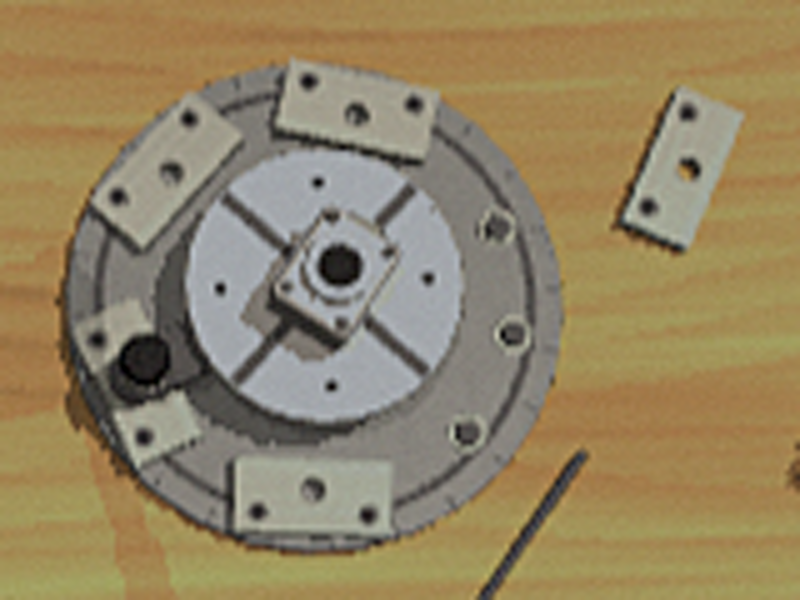

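The knob is over the next block's hole at crop (143,360), and the housing is upright and centred. I'll check the knob height once more before handing in.

```bash
python3 - <<'E'
from h import *
for f,u,v in(('top1',335,183),('t9',328,227)):
    c=load(f);print(np.median([P(c,u+i,v+j)[2] for i in(-1,0,1) for j in(-1,0,1)]))
z=np.median([P(load('t9'),328+i,227+j)[2] for i in(-1,0,1) for j in(-1,0,1)])
if z<92: print(close_job())
E
```

```text
88.60540091436178
89.68527980850035
the job is handed in; nothing more can be done
None
```

The table is turned anticlockwise to the next latch block and the pin is down in its hole, with the knob top at 89.7 mm against 88.6 mm in the start hole. The housing stands upright and centred, the gripper has let go, and the job was handed in at about 18 s; no verdict came back.

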